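# Refit a computer: tested drive into its sled, cooler stack onto the processor

## Task

Raise the tester's hold-down bar, slide the drive straight out along the tester bed from beneath it before lifting it, and lay it, fins up, in its sled. On the main board, build the cooler squarely over the processor: first the mounting frame flat on the board round the socket, then the heat sink down inside the frame onto the processor, and only then the small fan flat on top of the heat sink, all upright and released. Leave the large fan where it lies.

Things in the scene. Friction and masses are not known exactly. Their poses are not given: they have to be found in the camera images.
- bar (a joint): Hinged hold-down bar of the drive tester, angle in rad: 0 is down across the drive, 1.35 fully raised; raise it to about 1.1. It stays where it is left (stiff hinge, about 1 N at the grip). The hinge axis runs along the bed's x, through the point 32 mm to +y of and 19.5 mm above the tester bed point; the free end lies to -y when down and swings up.
- bar_grip (a point): Centre of the black grip block at the bar's free end, 74 mm from the hinge axis: 14 mm wide along x (the hinge direction), 24 mm long, 11 mm thick; 40 mm above the table with the bar down, overhanging the tester's side. Pinch it from above across its 14 mm: it can turn between the fingers as the bar rises. The bar is 12 mm wide, 25 mm to +x of the tester bed point.
- tester_bed (a point): Top centre of the aluminium bed (160 x 40 mm, 20 mm above the table) of the drive tester, a fixed grey box 165 x 72 mm. x runs along the bed: a black hood covers the drive's rear 10 mm at the +x end, so it cannot be lifted there; slide it out along -x, 50 to 65 mm, flat on the bed. Guide ribs 6 mm high, 39 mm apart, stand beside the drive at x = +4 to +44 mm only.
- drive_c (a point): Centre of the solid-state drive, a finned aluminium stick 119 x 34 x 15 mm (x long, y across), about 0.12 kg. Starts on the tester bed, under the bar, rear end in the hood. With the bar raised, grip it across its 34 mm width on its front half, about 28 mm to -x of its centre.
- sled_in (a point): Centre of the floor of the drive sled, a fixed open steel carrier 150 x 56 mm, floor 3 mm above the table, x along it, black grille bezel at its -x end. The drive lies in it lengthwise, either end first. Room inside is 138 x 45 mm; end walls up to 22 mm high, 12 mm high corner guides only in the last 18 mm at each end: between them the long sides are open to fingers.
- processor (a point): Top centre of the processor on the main board: a metal lid 38 x 38 mm, 23 mm above the table and 5 mm above the green board, in a white socket 48 x 48 x 3 mm. The board, 170 x 170 mm, is fixed; its x and y axes are the board's edges. Within 60 mm of the processor, along both axes, the board is clear for fingers; connectors and memory stand at the edges, up to 34 mm above the board.
- frame_c (a point): Centre of the cooler mounting frame, a loose black plastic square ring 68 x 68 mm outside, 58 x 58 mm inside, 10 mm high, with screw bosses at the corners (76 mm over them). Starts flat on the table. It goes flat on the board round the socket; in place its centre is level with the top of the processor.
- sink_c (a point): Centre of the heat sink, a loose aluminium finned block 50 x 50 x 40 mm, 0.15 kg, standing fins up on the table. It goes inside the frame onto the processor: its bottom 5 mm sinks into the frame, so grip it with the fingertips at least 8 mm above its bottom.
- fan_c (a point): Centre of the small fan, black, 50 x 50 x 15 mm, loose, lying flat on the table. It goes on top of the heat sink, edges in line.
- bigfan_c (a point): Centre of the large fan, black, 80 x 80 x 25 mm, loose, lying flat on the table. Not for this computer: leave it alone.
Mind the look-alikes: they are no part of the job. What is shaped like the part that bears fan_c but green or purple is not meant. There is more than one size of the part that bears drive_c; the job needs the smaller.

How it is judged:
On the way, in this order (a step that is already met when the one before it is completed fails the run):
1. the hold-down bar is raised (more than 0.7 rad) with the drive still on the tester (value of joint bar above 0.7 rad and horizontal distance between drive_c and tester_bed below 0.05 m), for 0.1 s.
2. the drive is slid out along the bed by 40 mm or more, still down on it (risen less than 10 mm), clear of the bar (x of drive_c in the frame of tester_bed between -0.12 and -0.04 m and z of drive_c in the frame of tester_bed below 0.0175 m and y of drive_c in the frame of tester_bed between -0.02 and 0.02 m).
At the end, for the whole second after the job is handed in: Frame flat round the socket (centre within 8 mm, square within 0.25 rad); heat sink upright in it, down on the processor (within 10 mm); small fan flat on the sink (10 mm, 0.25 rad); drive fins up on the sled floor (10 mm, 0.15 rad); heights within 3 mm; all at rest (horizontal distance between frame_c and processor below 0.008 m and z of frame_c in the frame of processor between -0.003 and 0.003 m and angle between each of frame_c, fan_c's own z axis and vertical below 0.08 rad and (angle between the x axis of frame_c and the x axis of processor, either way round below 0.25 rad or angle between the x axis of frame_c and the y axis of processor, either way round below 0.25 rad) and horizontal distance between sink_c and processor below 0.01 m and z of sink_c in the frame of processor between 0.0175 and 0.0225 m and angle between each of sink_c, drive_c's own z axis and vertical below 0.06 rad and horizontal distance between fan_c and sink_c below 0.01 m and z of fan_c in the frame of sink_c between 0.0245 and 0.0305 m and (angle between the x axis of fan_c and the x axis of sink_c, either way round below 0.25 rad or angle between the x axis of fan_c and the y axis of sink_c, either way round below 0.25 rad) and horizontal distance between drive_c and sled_in below 0.01 m and z of drive_c in the frame of sled_in between 0.0045 and 0.0105 m and angle between the x axis of drive_c and the x axis of sled_in, either way round below 0.15 rad and linear speed of each of frame, sink, fan, drive below 0.02 m/s); the robot touches nothing.
It fails at once if the heat sink is set on the processor before the frame is round the socket (horizontal distance between sink_c and processor below 0.015 m and z of sink_c in the frame of processor below 0.021 m and horizontal distance between frame_c and processor above 0.015 m).
It fails at once if the fan is put on the heat sink before the heat sink is on the processor (horizontal distance between fan_c and sink_c below 0.01 m and z of fan_c in the frame of sink_c between 0.0262 and 0.0285 m and horizontal distance between sink_c and processor above 0.03 m).
It fails at once if the large fan is moved by more than 20 mm (distance of bigfan_c from where it was at the start of the episode above 0.02 m).
It also fails if it takes over 122 s, if anything falls off the work surface, if the arm or the gripper's body presses on something with over 40 N, if the wrist force passes 120 N, or if a joint passes its speed limit or range.

## Robot

A 6-joint arm with a two-finger parallel gripper is mounted at the origin on the work surface. World frame = base frame: x ahead of the robot, y to its left, z up, the work surface at z = 0. Lengths are in m, angles in rad, forces in N, time in s.
With the tool pointing down it reaches from about 0.375 to 0.925 m from the base axis. Payload 5.7 kg.
Tool frame: the origin (TCP) lies midway between the tips of the shut fingers; the grasp point (between the pads) lies arm.grip_depth behind it (arm.grip_depth is the distance from the TCP to the grasp point, in m); z points along the fingers, y is the direction in which the jaws open and shut (so a half turn about z gives the same grasp; the last joint's range is limited). The gripper opens to 85 mm and grips with 20 to 120 N. Pads are 22 mm wide; open, the fingers measure 114 mm over their backs; the gripper's body (76 mm by 85 mm) begins 54 mm behind the grasp point. The pads swing forward as they close: fully open they stand 13 mm farther back than shut.
Start: joints at [1.001, 0.359, 1.51, -0, 1.272, -0.115], TCP at [0.264, 0.539, 0.231] pointing down, gripper open.
Joint ranges: [-2.97, 2.97], [-1.01, 2.36], [0.21, 2.38], [-0.96, 4.11], [0.2, 2.71], [-2.98, 2.98]. Speed limits (rad/s): [2.39, 2.39, 3.14, 3.14, 3.14, 3.14].

## Interface

Orientations are given as a rotation vector (axis times angle).
In Python, from workcell import arm gives the robot as it stands.
- The arm moves only by the tool apply_moves, never from a script. Its argument "steps" is text: rows parted by semicolons, each of 7 numbers parted by spaces: the shift along the tool's x, y, z in cm, then the turn, a rotation vector about the tool's x, y, z in degrees, then the opening, from -1 (shut) to 1 (fully open), so that 0 is half open. In form: tx ty tz rx ry rz jaw; .... A call has 1 to 12 rows; each row is the pose to reach, as a shift and turn from the pose commanded when the call began, along the tool's axes at that moment; what a row does not reach only later rows make up. A row lasts 1/8 s, in which the tool goes at most 62.5 mm and 10.7 degrees, less where a joint would pass 70% of its speed; a pose out of reach is approached as far as the arm can. A call with a gripper value outside its range is refused whole. The fingers move at their own pace and stop on an object; "newtons" is the grip in N (left out, the last holds). Time passes only in rows, so rows that repeat a pose let the fingers close. It gives the time, the measured TCP pose, the force and the opening at its end, in the units of the state.
- arm.sense(): the state, without advancing time (a new reading comes with each control period).
- arm.snapshot(name): name is "side" or "top"; returns a dict with "color" (400x640x3 uint8, blue, green, red), "z_map" (400x640 float32, m along the optical axis (not along the pixel's ray), 0 where there is no reading), "mtx" (3x3 intrinsics, pixels), "rvec" (rotation vector, rad) and "tvec" (3), from world to camera coordinates, as OpenCV has them. Camera axes: x right, y down, z forward; pixel columns grow to the right and rows downward; lengths in m; the calibration is good to about 2 mm. A picture is of the moment at which its call begins.
- arm.finish_job(): hands the job in, once; it reports no verdict.
The state is a dict: "time": time; "qpos": joint angles; "dq": joint speeds; "effort": joint torques, N m; "tcp_pos": TCP position; "ee_rot": TCP orientation; "wrist_force": force on the tool from outside, world axes, zero at the start; "wrist_torque": the same for the moment, N m; "opening": opening from 0.0 (shut) to 1.0 (fully open).
Only numpy, scipy, OpenCV 4.12 (cv2) and the standard library are available. Lean on these libraries where they do the work, as an engineer would, in place of code of your own. Each camera call takes 0.05 s, during which the arm holds its last target. There are 200 camera calls.

## Working session

There is one attempt and no reset: what is moved stays moved. The work goes in short steps, Python scripts to look and compute and a tool call to move; the robot and the scene stay as the last step left them, time stands still between calls to the robot, and variables do not carry over. Pictures are saved under pics/ and viewed, about 12 in all and at most 16, crops included, and the job is handed in when it is done.

Besides the shell and the picture viewer there is one more tool, called after "Request:" in YAML: its name, and indented under it one key for each argument. apply_moves: Moves the arm, as the interface text tells. Its arguments: {"type":"object","properties":{"steps":{"type":"string"},"newtons":{"type":"number"}},"required":["steps"]}

```bash
mkdir -p pics; cat > h.py <<'E'
import numpy as np, cv2
from workcell import arm
from scipy.spatial.transform import Rotation as R
def snap(n):
    s=arm.snapshot(n); s['R']=cv2.Rodrigues(np.array(s['rvec'],float))[0]; s['t']=np.array(s['tvec'],float).ravel(); s['K']=np.array(s['mtx'],float); return s
def cloud(s):
    z=s['z_map'].astype(float); v,u=np.mgrid[:z.shape[0],:z.shape[1]]
    p=np.stack([(u-s['K'][0,2])/s['K'][0,0]*z,(v-s['K'][1,2])/s['K'][1,1]*z,z],-1)
    w=(p-s['t'])@s['R']; w[z==0]=np.nan; return w
def ray(s,u,v,h):
    d=s['R'].T@np.linalg.inv(s['K'])@np.array([u,v,1.]); c=-s['R'].T@s['t']; return c+d*(h-c[2])/d[2]
def proj(s,P):
    return cv2.projectPoints(np.array(P,float).reshape(-1,3),np.array(s['rvec'],float),np.array(s['tvec'],float),s['K'],None)[0].reshape(-1,2)
E
python3 - <<'E'
from h import *
st=arm.sense(); print(st, arm.grip_depth)
for n in('top','side'):
    s=snap(n); cv2.imwrite(f'pics/{n}0.png',s['color']); np.save(f'pics/{n}0.npy',s,allow_pickle=True)
    print(n,-s['R'].T@s['t'],s['R'].round(2).tolist(),s['K'].tolist())
E
```

```text
{'time': 0.0, 'qpos': array([ 1.00090169e+00,  3.59511902e-01,  1.51142835e+00,  8.27773535e-06,
        1.27248973e+00, -1.15106606e-01]), 'dq': array([ 0.00261294,  0.00110101, -0.00073267,  0.00035046,  0.0006698 ,
       -0.00064926]), 'effort': array([-2.87604074e-03, -5.27619410e+01, -2.78614372e+01, -4.70583618e-04,
        1.35446648e-02, -3.26808447e-05]), 'tcp_pos': array([0.26320564, 0.53843866, 0.23045102]), 'ee_rot': array([-7.08101427e-01, -3.06010881e+00,  2.71372863e-03]), 'wrist_force': array([-0.05965231, -0.54253394, -0.44629459]), 'wrist_torque': array([ 0.01305555,  0.0698258 , -0.0373889 ]), 'opening': 0.9982232675802694} 0.0187
top [ 0.37704943 -0.0845397   1.0648898 ] [[-0.03, -1.0, -0.02], [-0.99, 0.03, -0.14], [0.14, 0.02, -0.99]] [[396.75009868094656, 0.0, 319.0570275859069], [0.0, 396.75009868094656, 197.01520062821294], [0.0, 0.0, 1.0]]
side [ 0.41904486 -1.21392916  1.23796055] [[1.0, -0.09, -0.02], [-0.08, -0.71, -0.7], [0.05, 0.7, -0.71]] [[518.0300042519116, 0.0, 319.98553413828046], [0.0, 518.0300042519116, 202.0415267128742], [0.0, 0.0, 1.0]]
```

View pics/top0.png

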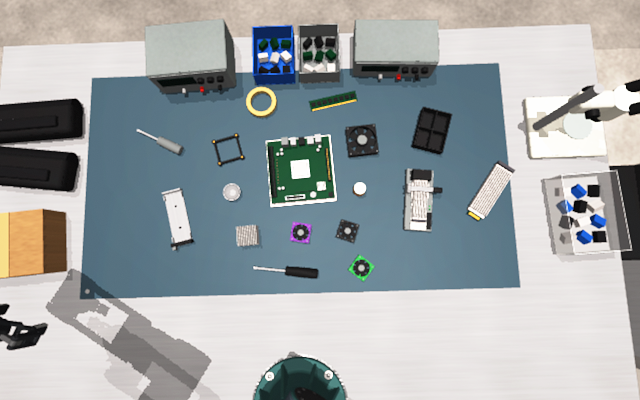

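View pics/side0.png

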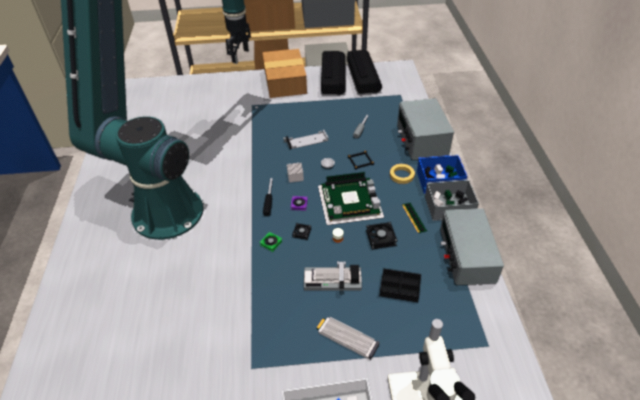

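Choices, by top-view pixel:
- **Small fan:** black at (347,231). The purple one at (300,232), the green one at (361,267) and the large one at (362,140) are not meant.
- **Drive:** the one in the tester at (420,199). The larger loose stick at (490,190) is not meant.
- **Others:** frame (228,149), sink (247,236), processor (300,170), sled (177,217), bar grip about (437,190).

Next I take close crops and measure.

```bash
python3 - <<'E'
from h import *
s=np.load('pics/top0.npy',allow_pickle=True).item()
W=cloud(s)
rg={'tester':(395,160,450,240,.010),'sled':(150,180,205,255,.002),'frame':(205,125,250,175,.004),'sink':(230,220,265,252,.02),'fan':(330,215,365,248,.006),'board':(255,125,345,215,.010),'cpu':(285,155,316,185,.0205),'bigfan':(340,118,385,162,.012)}
for k,(a,b,c,d,h) in rg.items():
    w=W[b:d,a:c]; z=w[...,2]; m=(z>h)
    P=w[m]; r=cv2.minAreaRect(P[:,:2].astype(np.float32)*1000)
    print(k,len(P),'z pct',np.nanpercentile(P[:,2],[5,50,95]).round(4),np.array(r[0]).round(1),np.array(r[1]).round(1),round(r[2],1), 'table',np.nanmedian(z[z<h]).round(4))
im=s['color']
def crop(a,b,c,d,f=5):return cv2.resize(im[b:d,a:c],None,fx=f,fy=f,interpolation=cv2.INTER_CUBIC)
A=[crop(390,160,450,240),crop(150,180,210,260),crop(330,210,390,290)]
B=[crop(205,125,265,165),crop(225,210,285,250),crop(270,150,330,190)]
cv2.imwrite('pics/c1.png',cv2.resize(np.vstack([np.hstack(A),np.hstack(B)]),(800,533)))
E
```

```text
tester 1743 z pct [0.0136 0.0255 0.0429] [ 510.  -337.1] [ 89.1 165.5] 84.0 table -0.0013
sled 825 z pct [0.0021 0.0034 0.0199] [488.  323.3] [205.4 149.5] 0.9 table -0.0007
frame 248 z pct [0.0043 0.0083 0.012 ] [670.1 187.8] [108.5 130.8] 87.8 table -0.0008
sink 391 z pct [0.0237 0.034  0.04  ] [428.6 126.4] [50.  50.8] 3.6 table -0.001
fan 275 z pct [0.0068 0.012  0.0163] [ 434.  -137.1] [50.1 49.8] 71.5 table -0.0012
board 3960 z pct [0.0137 0.0175 0.0359] [603.3 -15.8] [171.7 169.9] 3.8 table -0.0007
cpu 178 z pct [0.0206 0.0221 0.0252] [601.4 -17.4] [75.3 76.2] 0.9 table 0.0168
bigfan 613 z pct [0.0131 0.0216 0.0257] [ 678.1 -185.1] [81.5 80. ] 4.8 table -0.0003
```

View pics/c1.png

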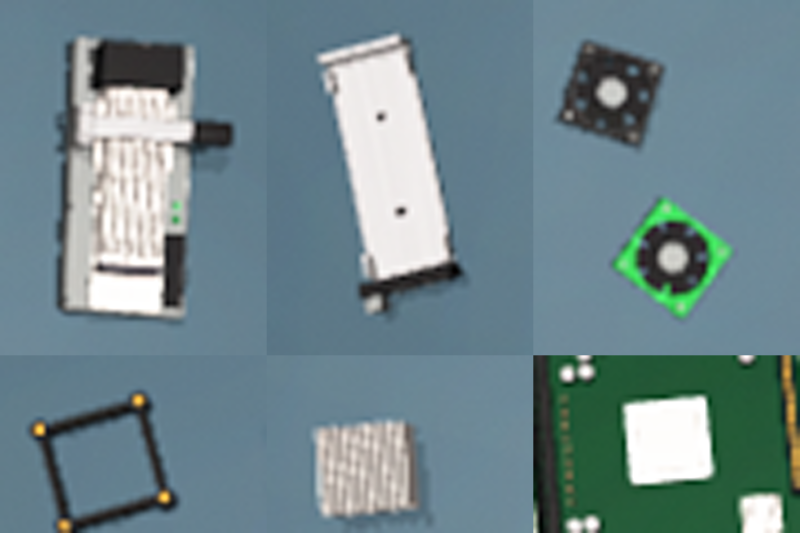

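The crops confirm the choices: black small fan, empty sled with its bezel towards the robot, and the drive under the bar with the hood at the far (+x) end. Next I refine the poses by colour.

```bash
python3 - <<'E'
from h import *
def rect(s,m,a,b,h):
    m=cv2.morphologyEx(m.astype(np.uint8),cv2.MORPH_CLOSE,np.ones((3,3)))
    n,l,st,_=cv2.connectedComponentsWithStats(m); i=1+np.argmax(st[1:,4]); v,u=np.nonzero(l==i)
    P=np.array([ray(s,x+a+dx,y+b+dy,h)[:2] for x,y in zip(u,v) for dx in(-.4,.4) for dy in(-.4,.4)])*1000
    r=cv2.minAreaRect(P.astype(np.float32)); return np.array(r[0]).round(1),np.array(r[1]).round(1),round(r[2],1),P.mean(0).round(1)
s=np.load('pics/top0.npy',allow_pickle=True).item(); W=cloud(s)
im=s['color'].astype(int)
def sub(a,b,c,d): return im[b:d,a:c],W[b:d,a:c,2]
def go(k,a,b,c,d,f,h):
    c_,z=sub(a,b,c,d); print(k,*rect(s,f(c_,z),a,b,h))
go('frame',208,128,248,170,lambda c,z:(c.max(2)<75)|((c[...,2]>c[...,0]+25)),.010)
go('sledfloor',155,182,200,252,lambda c,z:(c.min(2)>190),.003)
go('sledall',155,182,200,252,lambda c,z:(c.min(2)>150)|(c.max(2)<50)|(z>.006),.012)
go('cpu',286,155,316,185,lambda c,z:(c.min(2)>170),.023)
go('socket/cpu z',286,155,316,185,lambda c,z:(c.min(2)>120),.0215)
go('sink',230,220,266,252,lambda c,z:(z>.012),.04)
go('fan',330,215,365,248,lambda c,z:(c.max(2)<80)|(z>.006),.015)
go('bar',398,180,447,202,lambda c,z:(z>.0385),.044)
go('grip',430,180,447,202,lambda c,z:(c.max(2)<60)&(z>.02),.0455)
go('hood',400,160,440,185,lambda c,z:(c.max(2)<60),.04)
go('tester',395,160,450,240,lambda c,z:(z>.010)&(c.min(2)>70),.02)
c_,z=sub(395,160,450,240)
print((z[::4,::3]*1000).round(0).astype(int))
E
```

```text
frame [666.7 182.7] [77.5 77.8] 13.8 [666.7 183.3]
sledfloor [491.8 323.1] [146.2  55.3] 14.1 [491.2 322.7]
sledall [479.1 320.2] [168.3  62.8] 13.8 [481.4 318.2]
cpu [603.4 -14.9] [52.  51.8] 3.4 [603.2 -14.9]
socket/cpu z [604.  -14.7] [53.5 53.3] 4.1 [604.  -14.6]
sink [428.5 123.8] [52.8 56.8] 4.7 [428.1 123.7]
fan [ 434.3 -135.7] [54.9 52.5] 71.0 [ 434.  -136.1]
bar [ 536.  -339.6] [89.6 23.4] 86.4 [ 534.5 -336.8]
grip [ 530.7 -371.1] [20.5 12.6] 88.2 [ 530.8 -370.9]
hood [ 573.9 -331.3] [52.  29.2] 84.7 [ 574.2 -331.6]
tester [ 509.9 -327.3] [ 74.8 165.7] 84.0 [ 502.1 -325.2]
[[                   2                   -1                    0
                    -3                   -4                   -3
                    -2                    2                   -1
                    -2                    0                    1
                    -5                    0                    2
                    -5                    1                   -2
                     2]
 [                   0                    0                    0
                     0          
[... 7130 characters left out ...]
   -2
                    -2                   -6                   -6
                    -2                    0                   -1
                     0                   -6                   -3
                    -4]
 [                  -2                   -6                   -3
                    -2                    2                    0
                     0                   -1                   -2
                     0                    1                   -1
                    -2                   -1                   -3
                     0                   -1                   -2
                    -1]]<stdin>:24: RuntimeWarning: invalid value encountered in cast
```

```bash
cat >> h.py <<'E'
def back(w): # finger tip retreat (mm) at opening w mm
    return 56.7-57*np.cos(np.arcsin((w/2-5.9)/57))
def plan(*tg):
    """tg: (x,y,z mm, yaw of tool x deg) -> tx ty tz (cm) rx ry rz (deg) from the present pose, rows needed"""
    s=arm.sense(); p0=np.array(s['tcp_pos'])*1000; R0=R.from_rotvec(s['ee_rot']); p=p0; Rp=R0
    print('t',round(s['time'],2),'tcp',p0.round(1),'yaw',np.degrees(np.arctan2(*R0.as_matrix()[[1,0],0])).round(1),'open',round(s['opening']*85,1),'F',np.round(s['wrist_force'],1))
    for x,y,z,a in tg:
        q=np.array([x,y,z]); a=np.radians(a); c,n=np.cos(a),np.sin(a)
        R1=R.from_matrix(np.array([[c,n,0],[n,-c,0],[0,0,-1]]))
        print((R0.inv().apply(q-p0)/10).round(2),np.degrees((R0.inv()*R1).as_rotvec()).round(1),'rows',round(max(np.linalg.norm(q-p)/62.5,np.degrees((Rp.inv()*R1).magnitude())/10.7),1)); p=q;Rp=R1
E
python3 - <<'E'
from h import *
s=np.load('pics/top0.npy',allow_pickle=True).item()
print('drive front',ray(s,418.6,220.3,.03)*1000,'sled holes mid',ray(s,177.55,216.9,.003)*1000)
d=np.load('pics/side0.npy',allow_pickle=True).item()
T=np.array([510,-327.3]);a=np.radians(-5.5);X=np.array([np.cos(a),np.sin(a)]);Y=np.array([-X[1],X[0]])
f=(ray(s,418.6,220.3,.03)[:2]*1000-T);print('front in T',f@X,f@Y)
for k in('side',):
  im=d['color'].copy()
  C=lambda c,ang,w,h,z:[(c+R.from_euler('z',ang,degrees=True).as_matrix()[:2,:2]@np.array(q)).tolist()+[z] for q in((w,h),(-w,h),(-w,-h),(w,-h))]
  for c,ang,w,h,z in((T,-5.5,82.5,36,20),((489,323),14,75,28,12),((667,183),13.8,34,34,10),((603.4,-15),3.8,24,24,21),((428.6,126.3),4,25,25,40),((434,-136.5),71.3,25,25,15)):
    cv2.polylines(im,[ (proj(d,np.array(C(np.array(c),ang,w,h,z))/1000)*1).round().astype(int)],True,(0,0,255),1)
  cv2.imwrite('pics/s1.png',cv2.resize(im[110:310,240:400],None,fx=4,fy=4,interpolation=cv2.INTER_CUBIC)[:, :][:800].copy() if 0 else cv2.resize(im[115:300,250:400],None,fx=3.2,fy=3.2,interpolation=cv2.INTER_CUBIC))
plan((450,100,200,115),(531,-371.3,150,84.5),(531,-371.3,34,84.5))
E
```

```text
drive front [ 455.00340125 -321.17916337   30.        ] sled holes mid [485.56521398 320.79416407   3.        ]
front in T -55.330061514456645 0.8214671224218595
t 0.1 tcp [263.2 538.5 230.5] yaw 153.9 open 85.3 F [-0.1  0.6 -0. ]
[-36.04 -31.18   3.1 ] [-0.1  0.  38.9] rows 7.6
[-64.02 -69.96   8.16] [-0.1  0.  69.4] rows 7.7
[-64.02 -69.94  19.76] [-0.1  0.  69.4] rows 1.9
```

View pics/s1.png

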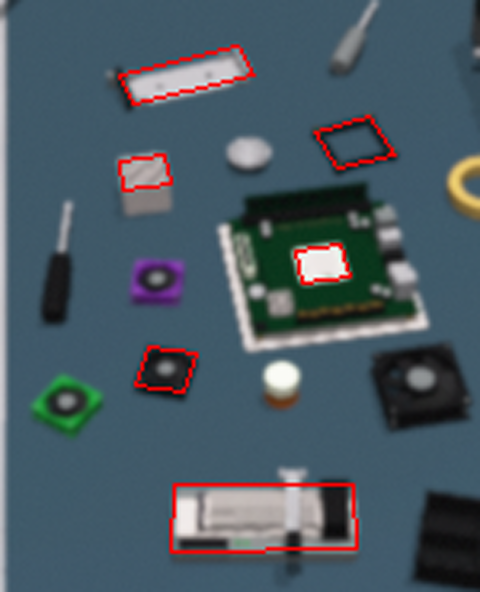

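The side-view overlay agrees with the measured poses: the red outlines sit on the sled, sink, frame, socket, fan and tester. First move, towards the bar grip.

Request:
apply_moves:
  steps: "-36 -31.2 3 0 0 39 0; -36 -31.2 3 0 0 39 0; -36 -31.2 3 0 0 39 0; -36 -31.2 3 0 0 39 0; -36 -31.2 3 0 0 39 0; -36 -31.2 3 0 0 39 0; -36 -31.2 3 0 0 39 0; -64 -70 8.2 0 0 69.4 -0.2; -64 -70 8.2 0 0 69.4 -0.2; -64 -70 8.2 0 0 69.4 -0.2; -64 -70 8.2 0 0 69.4 -0.2; -64 -70 8.2 0 0 69.4 -0.2"
  newtons: 40

```text
time: 1.6
tcp_pos: [0.4924, -0.1702, 0.1707]
ee_rot: [-2.325, -2.113, -0.0]
wrist_force: [0.8, 0.3, 0.5]
opening: 0.399
```

```bash
python3 - <<'E'
from h import *
plan((531,-371.3,110,84.5),(531,-371.3,32,84.5))
E
```

```text
t 1.6 tcp [ 492.4 -170.2  170.7] yaw 84.5 open 34.0 F [0.8 0.3 0.5]
[-19.65   5.77   6.07] [-0. -0.  0.] rows 3.4
[-19.65   5.77  13.87] [-0. -0.  0.] rows 1.2
```

Request:
apply_moves:
  steps: "-19.65 5.75 9 0 0 0 -0.2; -19.65 5.75 9 0 0 0 -0.2; -19.65 5.75 9 0 0 0 -0.2; -19.65 5.75 9 0 0 0 -0.2; -19.65 5.75 9 0 0 0 -0.2; -19.65 5.75 9 0 0 0 -0.2"

```text
time: 2.35
tcp_pos: [0.5304, -0.3683, 0.0807]
ee_rot: [-2.324, -2.112, -0.0]
wrist_force: [-1.0, -0.4, -0.7]
opening: 0.402
```

```bash
python3 - <<'E'
from h import *
plan((531,-371.3,32,84.5))
s=snap('side'); im=s['color']; c=proj(s,[.53,-.37,.05])[0].astype(int); print(c,proj(s,[arm.sense()['tcp_pos']]))
t=snap('top')['color']
cv2.imwrite('pics/g1.png',np.hstack([cv2.resize(x[b:b+80,a:a+80],(400,400),interpolation=cv2.INTER_CUBIC) for x,a,b in((im,c[0]-40,c[1]-40),(t,395,150))]))
E
```

```text
t 2.35 tcp [ 530.4 -368.3   80.7] yaw 84.5 open 34.2 F [-1.  -0.4 -0.7]
[-0.29  0.1   4.87] [-0.1 -0.1  0. ] rows 0.8
[340 281] [[341.14636506 274.31758757]]
```

View pics/g1.png

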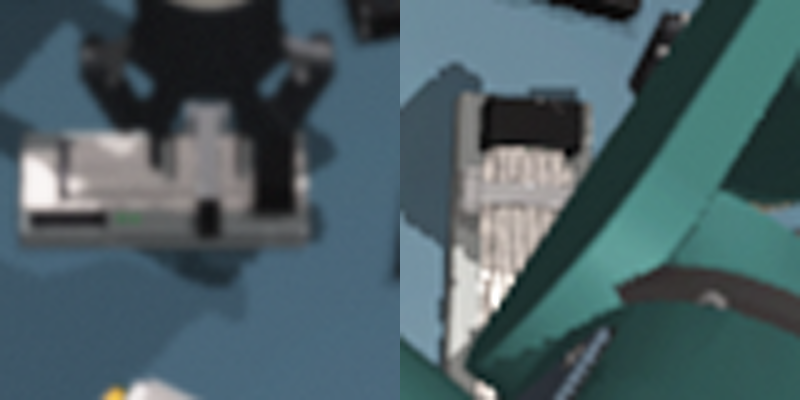

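Request:
apply_moves:
  steps: "-0.3 0.1 2.5 0 0 0 -0.2; -0.3 0.1 4.8 0 0 0 -0.2; -0.3 0.1 4.8 0 0 0 -0.2; -0.3 0.1 4.8 0 0 0 -1; -0.3 0.1 4.8 0 0 0 -1; -0.3 0.1 4.8 0 0 0 -1; -0.3 0.1 4.8 0 0 0 -1"
  newtons: 30

```text
time: 3.32
tcp_pos: [0.5323, -0.3722, 0.0344]
ee_rot: [2.324, 2.112, 0.001]
wrist_force: [0.2, 3.8, 6.0]
opening: 0.151
```

```bash
python3 - <<'E'
from h import *
plan()
for t in np.arange(.15,1.31,.12): print(t.round(2), 'dx',(7.4*(1-np.cos(t))).round(1),'dz',-(7.4*np.sin(t)).round(1))
E
```

```text
t 3.33 tcp [ 532.3 -372.2   34.4] yaw 84.5 open 12.9 F [0.2 3.8 6. ]
0.15 dx 0.1 dz -1.1
0.27 dx 0.3 dz -2.0
0.39 dx 0.6 dz -2.8
0.51 dx 0.9 dz -3.6
0.63 dx 1.4 dz -4.4
0.75 dx 2.0 dz -5.0
0.87 dx 2.6 dz -5.7
0.99 dx 3.3 dz -6.2
1.11 dx 4.1 dz -6.6
1.23 dx 4.9 dz -7.0
```

Request:
apply_moves:
  steps: "0.1 0 -1.1 0 0 0 -1; 0.3 0 -2 0 0 0 -1; 0.6 0 -2.8 0 0 0 -1; 0.9 0 -3.6 0 0 0 -1; 1.4 0 -4.4 0 0 0 -1; 2 0 -5 0 0 0 -1; 2.6 0 -5.7 0 0 0 -1; 3.3 0 -6.2 0 0 0 -1; 4.1 0 -6.6 0 0 0 -1; 4.6 0 -6.9 0 0 0 -1; 4.6 0 -6.9 0 0 0 -1; 4.6 0 -6.9 0 0 0 -1"

```text
time: 4.82
tcp_pos: [0.5367, -0.3271, 0.1026]
ee_rot: [2.323, 2.112, 0.0]
wrist_force: [4.4, -2.0, 0.3]
opening: 0.152
```

```bash
python3 - <<'E'
from h import *
plan()
s=snap('side'); im=s['color']
cv2.imwrite('pics/g2.png',cv2.resize(im[220:310,290:390],None,fx=5,fy=5,interpolation=cv2.INTER_CUBIC))
E
```

```text
t 4.83 tcp [ 536.7 -327.1  102.6] yaw 84.5 open 12.9 F [ 4.4 -2.   0.3]
```

View pics/g2.png

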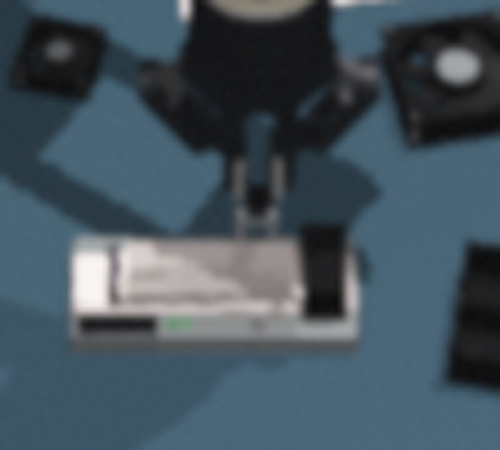

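The bar is up and the grip block is still between the pads. Next I release it and go to the drive.

Request:
apply_moves:
  steps: "0 0 0 0 0 0 -0.4; 0 0 0 0 0 0 -0.2; 0 0 -1 0 0 0 -0.2; 0 0 -5 0 0 0 0; 0 0 -9 0 0 0 0.2; 0 0 -9 0 0 0 0.2; 0 0 -9 0 0 0 0.2"
  newtons: 60

```text
time: 5.75
tcp_pos: [0.5356, -0.3263, 0.1922]
ee_rot: [-2.324, -2.113, 0.0]
wrist_force: [0.6, 0.2, 0.4]
opening: 0.601
```

```bash
python3 - <<'E'
from h import *
plan((482,-324,190,174.5),(482,-324,90,174.5),(482,-324,22.5,174.5))
E
```

```text
t 5.75 tcp [ 535.6 -326.3  192.2] yaw 84.5 open 51.1 F [0.6 0.2 0.4]
[-0.28 -5.36  0.22] [ -0.  -0. -90.] rows 8.4
[-0.28 -5.36 10.22] [ -0.  -0. -90.] rows 1.6
[-0.28 -5.36 16.97] [ -0.  -0. -90.] rows 1.1
```

Request:
apply_moves:
  steps: "-0.3 -5.4 0 0 0 -90 0.2; -0.3 -5.4 0 0 0 -90 0.2; -0.3 -5.4 0 0 0 -90 0.2; -0.3 -5.4 0 0 0 -90 0.2; -0.3 -5.4 0 0 0 -90 0.2; -0.3 -5.4 0 0 0 -90 0.2; -0.3 -5.4 0 0 0 -90 0.2; -0.3 -5.4 0 0 0 -90 0.2; -0.3 -5.4 6 0 0 -90 0.2; -0.3 -5.4 12 0 0 -90 0.2; -0.3 -5.4 12 0 0 -90 0.2; -0.3 -5.4 12 0 0 -90 0.2"

```text
time: 7.25
tcp_pos: [0.4823, -0.3247, 0.0729]
ee_rot: [-0.15, -3.138, 0.0]
wrist_force: [0.7, -0.2, 1.4]
opening: 0.596
```

```bash
python3 - <<'E'
from h import *
plan((482,-324,22.5,174.5))
s=snap('side'); im=s['color']
cv2.imwrite('pics/g3.png',cv2.resize(im[220:310,290:390],None,fx=5,fy=5,interpolation=cv2.INTER_CUBIC))
E
```

```text
t 7.25 tcp [ 482.3 -324.7   72.9] yaw 174.5 open 50.7 F [ 0.7 -0.2  1.4]
[0.04 0.06 5.04] [-0. -0.  0.] rows 0.8
```

View pics/g3.png

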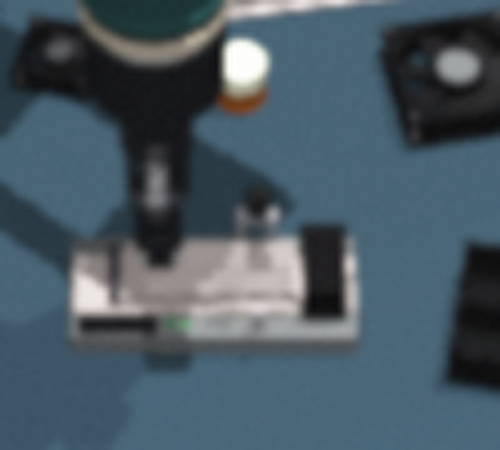

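The bar stands up clear of the gripper, and the fingers are over the front half of the drive. I lower and grip.

Request:
apply_moves:
  steps: "0 0 3 0 0 0 0.2; 0 0 5 0 0 0 0.2; 0 0 5 0 0 0 0.2; 0 0 5 0 0 0 -0.5; 0 0 5 0 0 0 -0.5; 0 0 5 0 0 0 -0.5; 0 0 5 0 0 0 -0.5"

```text
time: 8.18
tcp_pos: [0.4835, -0.3256, 0.0245]
ee_rot: [0.149, 3.135, -0.004]
wrist_force: [-0.8, 0.9, 6.0]
opening: 0.38
```

```bash
python3 - <<'E'
from h import *
plan()
E
```

```text
t 8.18 tcp [ 483.5 -325.6   24.5] yaw 174.5 open 32.3 F [-0.8  0.9  6. ]
```

Request:
apply_moves:
  steps: "0.5 0 -0.1 0 0 0 -0.5; 1.2 0 -0.1 0 0 0 -0.5; 2 0 -0.1 0 0 0 -0.5; 3 0 -0.1 0 0 0 -0.5; 4 0 -0.1 0 0 0 -0.5; 5 0 -0.1 0 0 0 -0.5; 5.8 0 -0.1 0 0 0 -0.5; 6 0 -0.1 0 0 0 -0.5; 6 0 -0.1 0 0 0 -0.5; 6 0 -0.1 0 0 0 -0.5"

```text
time: 9.43
tcp_pos: [0.4234, -0.3201, 0.0244]
ee_rot: [0.15, 3.135, -0.004]
wrist_force: [1.5, -0.2, 7.5]
opening: 0.375
```

```bash
python3 - <<'E'
from h import *
plan()
s=snap('side'); im=s['color']
cv2.imwrite('pics/g4.png',cv2.resize(im[220:310,280:380],None,fx=5,fy=5,interpolation=cv2.INTER_CUBIC))
E
```

```text
t 9.43 tcp [ 423.4 -320.1   24.4] yaw 174.5 open 31.9 F [ 1.5 -0.2  7.5]
```

View pics/g4.png

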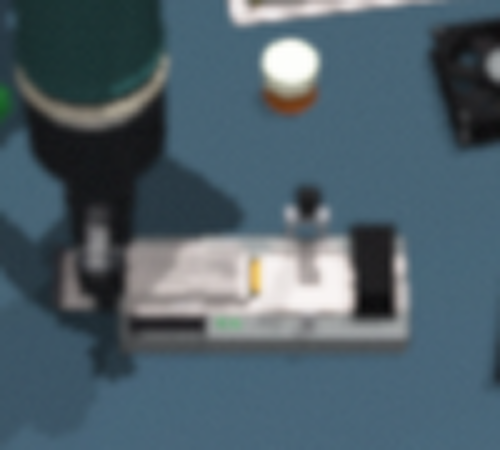

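```bash
python3 - <<'E'
from h import *
s=snap('side'); e=ray(s,280+262/5,220+275/5,.032)*1000; p=arm.sense()['tcp_pos']*1000
a=np.radians(-5.5); print('rear from tcp',(e-p)[:2]@[np.cos(a),np.sin(a)],e)
c=np.array([488,322]); o=30.7; b=np.radians(14); t=c-o*np.array([np.cos(b),np.sin(b)]); print(t)
plan((423,-320,190,174.5),(430,-30,190,184),(*t,190,194),(*t,60,194))
E
```

```text
rear from tcp 87.60030794352885 [ 510.22793493 -331.80807333   32.        ]
[458.2119212  314.57299781]
t 9.53 tcp [ 423.3 -320.1   24.4] yaw 174.5 open 32.0 F [ 1.2 -1.5  8. ]
[-1.000e-02 -4.000e-02 -1.656e+01] [-0.1  0.2  0. ] rows 2.6
[  2.06  28.9  -16.64] [-0.2  0.2 -9.5] rows 4.6
[  2.54  63.47 -16.73] [ -0.2   0.1 -19.5] rows 5.5
[ 2.58 63.5  -3.73] [ -0.2   0.1 -19.5] rows 2.1
```

Request:
apply_moves:
  steps: "0 0 -1 0 0 0 -0.5; 0 0 -3 0 0 0 -0.5; 0 0 -6 0 0 0 -0.5; 0 0 -10 0 0 0 -0.5; 0 2 -13 0 0 -1 -0.5; 0.3 6 -15 0 0 -3 -0.5; 0.8 11 -16 0 0 -5 -0.5; 1.2 16 -16 0 0 -7 -0.5; 1.6 21 -16 0 0 -8 -0.5; 2 26 -16 0 0 -9 -0.5; 2 31 -16 0 0 -11 -0.5; 2 36 -16 0 0 -13 -0.5"

```text
time: 11.02
tcp_pos: [0.4354, 0.043, 0.1832]
ee_rot: [0.208, -3.134, 0.0]
wrist_force: [0.6, 0.2, -1.4]
opening: 0.375
```

```bash
python3 - <<'E'
from h import *
plan((458,314.5,190,194),(458,314.5,60,194))
E
```

```text
t 11.03 tcp [435.4  43.  183.2] yaw -172.4 open 31.9 F [ 0.6  0.2 -1.4]
[-5.83 26.61 -0.69] [-0.  -0.1 -6.4] rows 4.4
[-5.84 26.61 12.31] [-0.  -0.1 -6.4] rows 2.1
```

Request:
apply_moves:
  steps: "-1 5 0 0 0 -2 -0.5; -2 10 0 0 0 -4 -0.5; -3.5 16 0 0 0 -6.4 -0.5; -4.8 21.5 2 0 0 -6.4 -0.5; -5.5 25 5 0 0 -6.4 -0.5; -5.8 26.6 8 0 0 -6.4 -0.5; -5.8 26.6 10 0 0 -6.4 -0.5; -5.8 26.6 11 0 0 -6.4 -0.5; -5.8 26.6 11 0 0 -6.4 -0.5"

```text
time: 12.15
tcp_pos: [0.4584, 0.3122, 0.0727]
ee_rot: [0.381, -3.117, 0.001]
wrist_force: [0.5, 0.4, 0.2]
opening: 0.38
```

```bash
python3 - <<'E'
from h import *
plan((458,314.5,60,194))
for n in('top','side'):
    s=snap(n); im=s['color']
    c=proj(s,[.489,.322,.03])[0].astype(int); globals()[n]=cv2.resize(im[c[1]-40:c[1]+40,c[0]-40:c[0]+40],(400,400),interpolation=cv2.INTER_CUBIC)
cv2.imwrite('pics/g5.png',np.hstack([top,side]))
E
```

```text
t 12.15 tcp [458.4 312.2  72.7] yaw -166.1 open 32.3 F [0.5 0.4 0.2]
[-0.02  0.24  1.27] [-0.  -0.1 -0.1] rows 0.2
```

View pics/g5.png

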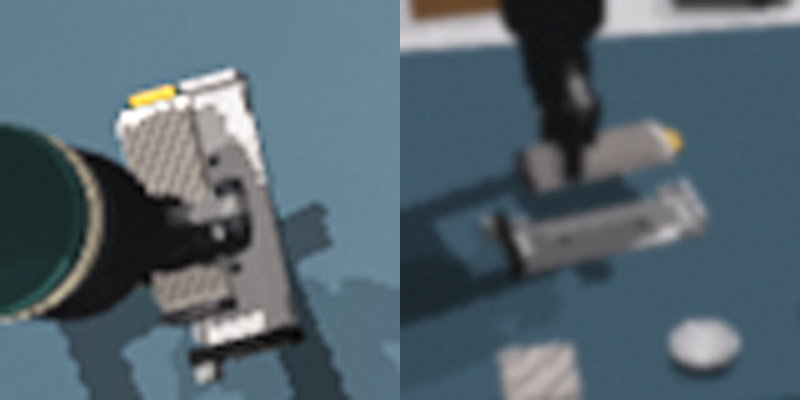

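```bash
python3 - <<'E'
from h import *
b=np.radians(14); X=np.array([np.cos(b),np.sin(b)]);Y=np.array([-X[1],X[0]])
s=np.load('pics/top0.npy',allow_pickle=True).item(); W=cloud(s); C=np.array([.488,.322])
w=W[180:255,150:208].reshape(-1,3); q=np.c_[(w[:,:2]-C)@X,(w[:,:2]-C)@Y,w[:,2]]*1000
m=(q[:,2]>8)&(np.abs(q[:,0])<100)&(np.abs(q[:,1])<45); print('sled raised pts x hist',np.histogram(q[m,0],np.arange(-90,91,6)));
e=q[m&(q[:,0]>55)]; f=q[m&(q[:,0]<-55)]
for g in(e,f): print('end y range',np.percentile(g[:,1],[2,98]).round(1),'x',np.percentile(g[:,0],[2,50,98]).round(1),'zmax',g[:,2].max().round(1))
im=s['color'].astype(int)[180:255,150:208].reshape(-1,3); mm=(im.min(1)>170)&(np.abs(q[:,0])<50); print('floor y',np.percentile(q[mm,1],[1,99]))
s=snap('top'); W=cloud(s); im=s['color'].astype(int); v,u=np.mgrid[:400,:640]
m=(W[...,2]>.073)&(W[...,2]<.092)&(W[...,1]>.2)&(W[...,0]>.38)&(W[...,0]<.62)&(im.max(2)>90)
w=W[m]; p=arm.sense()['tcp_pos']; d=(w[:,:2]-p[:2])*1000; x=d@X; y=d@Y
print('drive x from tcp',np.percentile(x,[1,3,97,99]),'y',np.percentile(y,[2,98]), 'z',np.median(w[:,2]),len(w))
print('z by x',[(lo,np.median(w[(x>lo)&(x<lo+20),2]).round(4)) for lo in(-40,20,40,60)])
print(cv2.minAreaRect((w[:,:2]*1000).astype(np.float32)))
E
```

```text
sled raised pts x hist (array([11, 43, 49,  5,  5,  5,  0,  0,  0,  0,  0,  0,  0,  0,  0,  0,  0,
        0,  0,  0,  0,  0,  0,  7,  4,  7, 35,  0,  0,  0]), array([-90, -84, -78, -72, -66, -60, -54, -48, -42, -36, -30, -24, -18,
       -12,  -6,   0,   6,  12,  18,  24,  30,  36,  42,  48,  54,  60,
        66,  72,  78,  84,  90]))
end y range [-26.5  21.6] x [57.  66.7 70.2] zmax 17.7
end y range [-28.  27.] x [-88.5 -77.5 -58. ] zmax 24.3
floor y [-25.39781871  26.49641233]
drive x from tcp [-28.08266956 -22.29660004 132.9845122  136.63978131] y [-17.8850475  417.18797364] z 0.08755411203894521 996
z by x [(-40, np.float64(0.0785)), (20, np.float64(0.0866)), (40, np.float64(0.0831)), (60, np.float64(0.0844))]
((463.30181884765625, 513.6207885742188), (121.57461547851562, 448.6884460449219), 6.248834609985352)
```

```bash
python3 - <<'E'
from h import *
plan((456.2,313.7,8,194))
E
```

```text
t 12.3 tcp [459.8 312.9  74. ] yaw -166.1 open 32.1 F [-0.1 -0.  -0.9]
[0.34 0.17 6.6 ] [ 0.   0.1 -0.1] rows 1.1
```

Request:
apply_moves:
  steps: "0.35 0.15 2 0 0 0 -0.5; 0.35 0.15 4 0 0 0 -0.5; 0.35 0.15 5 0 0 0 -0.5; 0.35 0.15 5 0 0 0 -0.5; 0.35 0.15 5 0 0 0 -0.5"

```text
time: 12.92
tcp_pos: [0.4561, 0.3138, 0.0238]
ee_rot: [-0.381, 3.117, 0.001]
wrist_force: [0.3, -0.3, -1.5]
opening: 0.375
```

```bash
python3 - <<'E'
from h import *
plan((456.2,313.7,8,194))
E
```

```text
t 12.93 tcp [456.1 313.8  23.8] yaw -166.1 open 31.9 F [ 0.3 -0.3 -1.5]
[-0.01 -0.01  1.58] [ 0.   0.1 -0.1] rows 0.3
```

Request:
apply_moves:
  steps: "0 0 0.8 0 0 0 -0.5; 0 0 1.3 0 0 0 -0.5; 0 0 1.6 0 0 0 -0.5; 0 0 1.6 0 0 0 -0.5; 0 0 1.6 0 0 0 0; 0 0 1.6 0 0 0 0.2; 0 0 1.6 0 0 0 0.2; 0 0 -2 0 0 0 0.3; 0 0 -8 0 0 0 0.3; 0 0 -14 0 0 0 0.5; 0 0 -15 0 0 0 1; 0 0 -15 0 0 0 1"

```text
time: 14.42
tcp_pos: [0.4556, 0.3136, 0.1734]
ee_rot: [-0.381, 3.117, 0.001]
wrist_force: [-0.8, 0.1, 0.4]
opening: 1.001
```

```bash
python3 - <<'E'
from h import *
plan((530,250,150,190),(667,183,90,193.8),(667,183,-4,193.8))
E
```

```text
t 14.43 tcp [455.6 313.6 173.4] yaw -166.1 open 85.1 F [-0.8  0.1  0.4]
[-5.68 -7.97  2.35] [0.  0.1 3.9] rows 1.6
[-17.35 -17.77   8.36] [0.  0.1 0.1] rows 2.6
[-17.34 -17.78  17.76] [0.  0.1 0.1] rows 1.5
```

Request:
apply_moves:
  steps: "-8 -8 0 0 0 0 1; -17.4 -17.8 2 0 0 0 1; -17.4 -17.8 6 0 0 0 1; -17.4 -17.8 11.5 0 0 0 1; -17.4 -17.8 11.5 0 0 0 1; -17.4 -17.8 11.5 0 0 0 1; -17.4 -17.8 11.5 0 0 0 1; -17.4 -17.8 11.5 0 0 0 1"
  newtons: 40

```text
time: 15.42
tcp_pos: [0.6669, 0.1836, 0.0591]
ee_rot: [-0.383, 3.117, 0.0]
wrist_force: [1.1, 2.1, -0.0]
opening: 1.002
```

```bash
python3 - <<'E'
from h import *
plan((667,183,-4,193.8))
for n,p in(('top',[.489,.322,.03]),('side',[.57,.26,.03])):
    s=snap(n); im=s['color']
    c=proj(s,p)[0].astype(int); k=45; globals()[n]=cv2.resize(im[c[1]-k:c[1]+k,c[0]-k:c[0]+k],(400,400),interpolation=cv2.INTER_CUBIC)
    if n=='top':
        W=cloud(s); b=np.radians(14); X=np.array([np.cos(b),np.sin(b)]);Y=np.array([-X[1],X[0]]); w=W[180:255,150:208].reshape(-1,3); q=np.c_[(w[:,:2]-[.4853,.321])@X,(w[:,:2]-[.4853,.321])@Y,w[:,2]]*1000
        m=(q[:,2]>12)&(q[:,2]<24)&(abs(q[:,1])<20)&(abs(q[:,0])<66)
        r=cv2.minAreaRect(q[m,:2].astype(np.float32)); print(r,np.percentile(q[m],[1,99],axis=0).round(1).tolist(),[np.median(q[m&(abs(q[:,0]-c)<15),2]).round(1) for c in(-45,-15,15,45)])
cv2.imwrite('pics/g6.png',np.hstack([top,side]))
E
```

```text
t 15.43 tcp [666.9 183.6  59.1] yaw -166.0 open 85.2 F [ 1.1  2.1 -0. ]
[ 0.01 -0.07  6.31] [0.  0.1 0.2] rows 1.0
((-28.954620361328125, -11.503559112548828), (24.658628463745117, 74.7041015625), 76.74378967285156) [[-63.6, -18.8, 12.1], [4.3, 7.2, 19.9]] [np.float64(15.3), np.float64(15.1), np.float64(14.1), np.float64(nan)]
  return _methods._mean(a, axis=axis, dtype=dtype,
  ret = ret.dtype.type(ret / rcount)
```

View pics/g6.png

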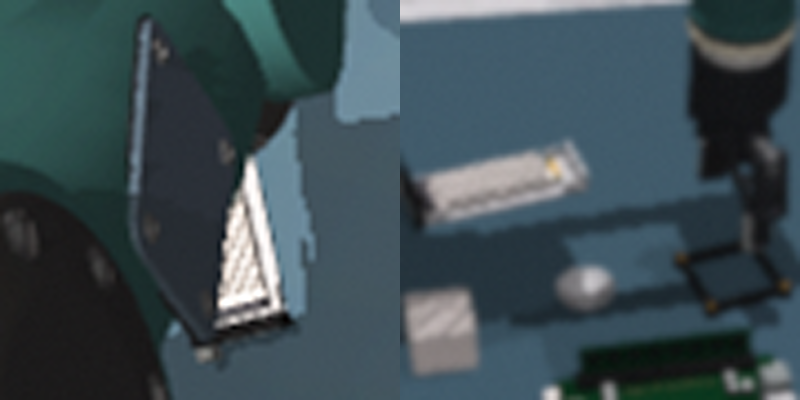

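The drive lies in the sled, and the gripper is above the frame. I lower and grip the frame.

Request:
apply_moves:
  steps: "0 0 3 0 0 0 1; 0 0 5.5 0 0 0 1; 0 0 6.2 0 0 0 1; 0 0 6.2 0 0 0 1; 0 0 6.2 0 0 0 0.3; 0 0 6.2 0 0 0 0.3; 0 0 6.2 0 0 0 0.3; 0 0 6.2 0 0 0 0.3"

```text
time: 16.52
tcp_pos: [0.6684, 0.183, -0.0021]
ee_rot: [-0.381, 3.116, 0.0]
wrist_force: [-1.1, 1.1, 6.7]
opening: 0.781
```

```bash
python3 - <<'E'
from h import *
plan()
E
```

```text
t 16.52 tcp [668.4 183.   -2.1] yaw -166.1 open 66.4 F [-1.1  1.1  6.7]
```

```bash
python3 - <<'E'
from h import *
plan((668,183,90,194),(604.5,-15.2,90,183.8),(604.5,-15.2,50,183.8))
E
```

```text
t 16.52 tcp [668.4 183.   -2.1] yaw -166.1 open 66.4 F [-1.1  1.1  6.7]
[ 0.01  0.01 -9.21] [-0.   0.2 -0.1] rows 1.5
[ 10.95 -17.7   -9.24] [ 0.   0.2 10.1] rows 3.3
[ 10.96 -17.7   -5.24] [ 0.   0.2 10.1] rows 0.6
```

Request:
apply_moves:
  steps: "0 0 -2 0 0 0 0.3; 0 0 -6 0 0 0 0.3; 0 0 -9.5 0 0 0 0.3; 2.5 -4 -10.5 0 0 3 0.3; 5.5 -9 -10.5 0 0 6 0.3; 8.5 -14 -10.5 0 0 9 0.3; 10.9 -17.7 -9.5 0 0 10 0.3; 10.9 -17.7 -7.2 0 0 10 0.3; 10.9 -17.7 -6.2 0 0 10 0.3; 10.9 -17.7 -6.2 0 0 10 0.3; 10.9 -17.7 -6.2 0 0 10 0.3"

```text
time: 17.9
tcp_pos: [0.6049, -0.0148, 0.0589]
ee_rot: [-0.11, 3.138, -0.0]
wrist_force: [-0.2, 0.4, 0.3]
opening: 0.779
```

```bash
python3 - <<'E'
from h import *
plan((604.5,-15.2,16.5,183.8))
for n in('top','side'):
    s=snap(n); im=s['color']
    c=proj(s,[.604,-.015,.04])[0].astype(int); k=40; globals()[n]=cv2.resize(im[c[1]-k:c[1]+k,c[0]-k:c[0]+k],(400,400),interpolation=cv2.INTER_CUBIC); print(n,c)
cv2.imwrite('pics/g7.png',np.hstack([top,side]))
E
```

```text
t 17.9 tcp [604.9 -14.8  58.9] yaw -176.0 open 66.2 F [-0.2  0.4  0.3]
[ 0.05 -0.03  4.24] [-0.   0.1  0.2] rows 0.7
top [299 167]
side [350 193]
```

View pics/g7.png

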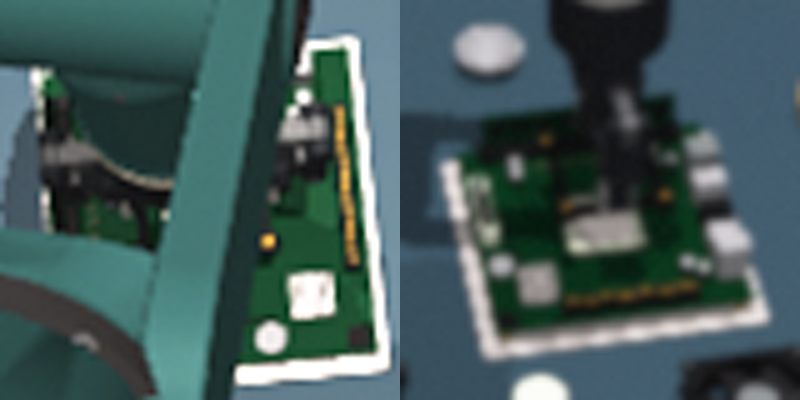

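```bash
python3 - <<'E'
from h import *
s=snap('side'); im=s['color'].astype(int); y=(im[...,2]>110)&(im[...,2]>im[...,0]+50); y[:170]=0;y[200:]=0;y[:,:330]=0;y[:,375:]=0
n,l,st,ce=cv2.connectedComponentsWithStats(y.astype(np.uint8)); print(st[1:,4],ce[1:].round(1))
for c in ce[1:]: print((ray(s,*c,.071)*1000).round(1), 'cpu?')
w=(im.min(2)>0); print('procs side', end=' ')
d=np.load('pics/side0.npy',allow_pickle=True).item(); g=d['color']; m=(g.min(2)>170).astype(np.uint8); m[:185]=0;m[212:]=0;m[:,:336]=0;m[:,365:]=0
n,l,st,ce=cv2.connectedComponentsWithStats(m); i=1+np.argmax(st[1:,4]); print(st[i],ray(d,*ce[i],.0225)*1000)
E
```

```text
[] []
procs side [342 192  17  11 154] [601.89089479 -15.23882961  22.5       ]
```

```bash
python3 - <<'E'
from h import *
s=snap('side'); im=s['color'].astype(int); y=(im[...,2]>im[...,0]+25)&(im[...,2]>im[...,1]); y[:170]=0;y[200:]=0;y[:,:330]=0;y[:,375:]=0
n,l,st,ce=cv2.connectedComponentsWithStats(y.astype(np.uint8)); print(st[1:,4])
for c in ce[1:]: print(c.round(1),(ray(s,*c,.071)*1000).round(1))
E
```

```text
[4 4 5]
[338.5 180.5] [568.2  16.4  71. ]
[362.5 191.5] [638.7 -43.3  71. ]
[342.8 193.6] [574.8 -45.8  71. ]
```

Request:
apply_moves:
  steps: "0.1 -0.1 2 0 0 0 0.3; 0.1 -0.1 3.5 0 0 0 0.3; 0.1 -0.1 4.25 0 0 0 0.3; 0.1 -0.1 4.25 0 0 0 0.3; 0.1 -0.1 4.25 0 0 0 0.3; 0.1 -0.1 4.25 0 0 0 1; 0.1 -0.1 4.25 0 0 0 1; 0.1 -0.1 4 0 0 0 1; 0.1 -0.1 0 0 0 0 1; 0.1 -0.1 -5 0 0 0 1; 0.1 -0.1 -7 0 0 0 1; 0.1 -0.1 -7 0 0 0 1"

```text
time: 19.6
tcp_pos: [0.6047, -0.0166, 0.13]
ee_rot: [-0.108, 3.136, -0.001]
wrist_force: [-0.1, 0.5, -0.7]
opening: 0.998
```

```bash
python3 - <<'E'
from h import *
plan((428.6,126.3,120,184.5),(428.6,126.3,80,184.5))
E
```

```text
t 19.6 tcp [604.7 -16.6 130. ] yaw -176.1 open 84.9 F [-0.1  0.5 -0.7]
[16.58 15.47  0.92] [-0.1  0.2 -0.6] rows 3.6
[16.6  15.48  4.92] [-0.1  0.2 -0.6] rows 0.6
```

Request:
apply_moves:
  steps: "6 6 0 0 0 0 1; 12 11 0 0 0 0 1; 16.6 15.5 0 0 0 -0.6 0.7; 16.6 15.5 4.5 0 0 -0.6 0.7; 16.6 15.5 4.5 0 0 -0.6 0.7; 16.6 15.5 4.5 0 0 -0.6 0.7; 16.6 15.5 4.5 0 0 -0.6 0.7"

```text
time: 20.48
tcp_pos: [0.4287, 0.1265, 0.0834]
ee_rot: [-0.123, 3.137, -0.0]
wrist_force: [0.7, -0.4, 0.0]
opening: 0.85
```

```bash
python3 - <<'E'
from h import *
plan((428.6,126.3,11,184.5))
for n in('top','side'):
    s=snap(n); im=s['color']
    c=proj(s,[.604,-.015,.02])[0].astype(int); k=25; globals()[n]=cv2.resize(im[c[1]-k:c[1]+k,c[0]-k:c[0]+k],(400,400),interpolation=cv2.INTER_CUBIC)
    I=im.astype(int); y=(I[...,2]>I[...,0]+25)&(I[...,2]>I[...,1]); M=np.zeros_like(y); M[c[1]-22:c[1]+22,c[0]-22:c[0]+22]=1
    N,l,st,ce=cv2.connectedComponentsWithStats((y&M).astype(np.uint8))
    for i in range(1,N): print(n,st[i,4],ce[i].round(1),(ray(s,*ce[i],.028)*1000).round(1))
    m=((im.min(2)>150)&M).astype(np.uint8); N,l,st,ce=cv2.connectedComponentsWithStats(m); i=1+np.argmax(st[1:,4]); print('cpu',st[i],(ray(s,*ce[i],.0225)*1000).round(1))
cv2.imwrite('pics/g8.png',np.hstack([top,side]))
E
```

```text
t 20.48 tcp [428.7 126.5  83.4] yaw -175.5 open 72.3 F [ 0.7 -0.4  0. ]
[ 0.02 -0.01  7.24] [-0.   0.1 -0. ] rows 1.2
top 9 [311. 155.] [638.8 -45.8  28. ]
top 9 [287. 158.] [632.8  18.8  28. ]
top 1 [278. 177.] [581.7  43.7  28. ]
top 10 [313.1 178.8] [573.8 -49.8  28. ]
top 1 [278. 180.] [573.6  43.8  28. ]
top 10 [289.5 181.2] [569.3  13.1  28. ]
cpu [290 159  21  20 342] [603.4 -14.8  22.5]
side 8 [357.1 187.9] [631.5  19.   28. ]
side 4 [338.5 190.5] [568.1  13.5  28. ]
side 6 [361.5 201. ] [637.  -43.6  28. ]
side 8 [342.1 203.9] [572.6 -49.6  28. ]
side 45 [355.5 211.3] [611.1 -87.3  28. ]
cpu [342 191  17  12 162] [602.6 -14.1  22.5]
```

View pics/g8.png

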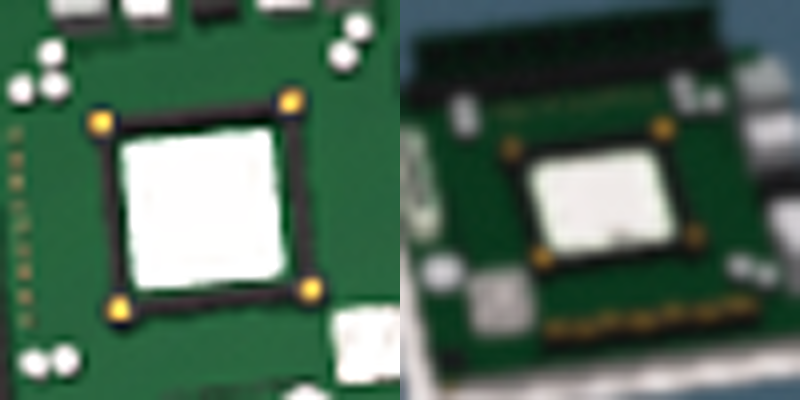

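The frame is flat round the socket, centred within about 1 mm and nearly square. Next, the sink.

Request:
apply_moves:
  steps: "0 0 3.5 0 0 0 0.7; 0 0 6.5 0 0 0 0.7; 0 0 7.2 0 0 0 0.7; 0 0 7.2 0 0 0 0.7; 0 0 7.2 0 0 0 0; 0 0 7.2 0 0 0 0; 0 0 7.2 0 0 0 0; 0 0 7.2 0 0 0 0; 0 0 7.2 0 0 0 0"
  newtons: 50

```text
time: 21.7
tcp_pos: [0.4279, 0.1269, 0.0122]
ee_rot: [-0.125, 3.137, 0.0]
wrist_force: [-0.6, 0.0, 6.6]
opening: 0.578
```

```bash
python3 - <<'E'
from h import *
plan((428.6,126.3,120,184.5),(603.5,-15.3,120,184.2),(603.5,-15.3,60,184.2))
E
```

```text
t 21.7 tcp [427.9 126.9  12.2] yaw -175.5 open 49.2 F [-0.6  0.   6.6]
[ -0.09  -0.06 -10.78] [-0.   0.1  0. ] rows 1.7
[-16.4  -15.57 -10.74] [-0.   0.1  0.3] rows 3.6
[-16.39 -15.57  -4.74] [-0.   0.1  0.3] rows 1.0
```

Request:
apply_moves:
  steps: "0 0 -2 0 0 0 0; 0 0 -6 0 0 0 0; 0 0 -10 0 0 0 0; -3.5 -3.5 -11 0 0 0 0; -8 -7.5 -11 0 0 0 0; -12 -11.5 -11 0 0 0 0; -15.5 -14.7 -10 0 0 0 0; -16.4 -15.6 -7.5 0 0 0.3 0; -16.4 -15.6 -5 0 0 0.3 0; -16.4 -15.6 -5 0 0 0.3 0; -16.4 -15.6 -5 0 0 0.3 0"

```text
time: 23.08
tcp_pos: [0.6029, -0.0156, 0.062]
ee_rot: [-0.117, 3.139, -0.0]
wrist_force: [0.8, -0.6, -0.9]
opening: 0.58
```

```bash
python3 - <<'E'
from h import *
plan((603.2,-15.3,35.5,184.2))
E
```

```text
t 23.07 tcp [602.9 -15.6  62. ] yaw -175.7 open 49.3 F [ 0.8 -0.6 -0.9]
[-0.03  0.03  2.65] [-0.   0.   0.1] rows 0.4
```

Request:
apply_moves:
  steps: "0 0 1 0 0 0 0; 0 0 1.8 0 0 0 0; 0 0 2.4 0 0 0 0; 0 0 2.65 0 0 0 0; 0 0 2.65 0 0 0 0; 0 0 2.65 0 0 0 0; 0 0 2.65 0 0 0 0.3"

```text
time: 23.95
tcp_pos: [0.603, -0.0158, 0.0348]
ee_rot: [-0.116, 3.139, -0.0]
wrist_force: [-0.9, -0.5, -0.7]
opening: 0.65
```

```bash
python3 - <<'E'
from h import *
plan()
E
```

```text
t 23.95 tcp [603.  -15.8  34.8] yaw -175.8 open 55.3 F [-0.9 -0.5 -0.7]
```

Released on the processor. Now up, and over to the small fan.

Request:
apply_moves:
  steps: "0 0 0 0 0 0 0.4; 0 0 0 0 0 0 0.4; 0 0 -3 0 0 0 0.4; 0 0 -8 0 0 0 0.4; 0 0 -10 0 0 0 0.5; 3 -2 -10 0 0 5 0.6; 8 -6 -10 0 0 10 0.7; 13 -10 -10 0 0 15 0.7; 13 -10 -10 0 0 15 0.7"

```text
time: 25.08
tcp_pos: [0.477, -0.1267, 0.1343]
ee_rot: [-0.301, -3.124, 0.0]
wrist_force: [1.4, 0.3, 0.8]
opening: 0.846
```

```bash
python3 - <<'E'
from h import *
plan((434,-136.3,100,161.3),(434,-136.3,60,161.3))
E
```

```text
t 25.07 tcp [ 477.  -126.7  134.3] yaw 169.0 open 71.9 F [1.4 0.3 0.8]
[ 4.02 -1.76  3.44] [-0.  -0.2  7.7] rows 0.9
[ 4.01 -1.76  7.44] [-0.  -0.2  7.7] rows 0.6
```

Request:
apply_moves:
  steps: "4 -1.75 4 0 0 7.7 0.7; 4 -1.75 8 0 0 7.7 0.7; 4 -1.75 8 0 0 7.7 0.7; 4 -1.75 8 0 0 7.7 0.7; 4 -1.75 8 0 0 7.7 0.7"
  newtons: 40

```text
time: 25.7
tcp_pos: [0.4399, -0.1352, 0.0559]
ee_rot: [0.502, 3.098, -0.002]
wrist_force: [-0.3, 0.5, -0.5]
opening: 0.847
```

```bash
python3 - <<'E'
from h import *
plan((434,-136.3,0.5,161.3))
for n in('top','side'):
    s=snap(n); im=s['color']; W=cloud(s)
    c=proj(s,[.604,-.015,.05])[0].astype(int); k=25; globals()[n]=cv2.resize(im[c[1]-k:c[1]+k,c[0]-k:c[0]+k],(400,400),interpolation=cv2.INTER_CUBIC)
    w=W[c[1]-k:c[1]+k,c[0]-k:c[0]+k].reshape(-1,3)*1000; d=w-[603.4,-15,0]; m=(abs(d[:,0])<33)&(abs(d[:,1])<33)&(w[:,2]>50)
    print(n,m.sum(),np.percentile(w[m,2],[50,95]).round(1),cv2.minAreaRect(w[m][:,:2].astype(np.float32)))
cv2.imwrite('pics/g9.png',np.hstack([top,side]))
E
```

```text
t 25.7 tcp [ 439.9 -135.2   55.9] yaw 161.6 open 72.0 F [-0.3  0.5 -0.5]
[ 0.54 -0.28  5.54] [-0.   0.2  0.3] rows 0.9
top 176 [60.7 63.9] ((603.1103515625, -16.409456253051758), (50.5206413269043, 50.10933303833008), 3.1800382137298584)
side 214 [61.4 67.7] ((601.0523681640625, -18.01009178161621), (50.90707778930664, 57.64743423461914), 3.9964518547058105)
```

View pics/g9.png

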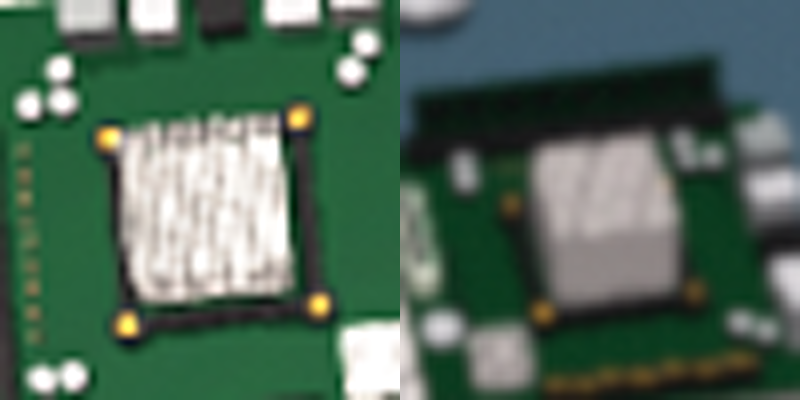

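The sink sits inside the frame at about (603,-16), with its top at 63 mm. Now I grip the small fan.

Request:
apply_moves:
  steps: "0.55 -0.3 2 0 0 0 0.7; 0.55 -0.3 4.5 0 0 0 0.7; 0.55 -0.3 5.5 0 0 0 0.7; 0.55 -0.3 5.5 0 0 0 0.7; 0.55 -0.3 5.5 0 0 0 0; 0.55 -0.3 5.5 0 0 0 0; 0.55 -0.3 5.5 0 0 0 0; 0.55 -0.3 5.5 0 0 0 0; 0.55 -0.3 5.5 0 0 0 0"

```text
time: 26.92
tcp_pos: [0.4324, -0.1362, 0.0005]
ee_rot: [0.503, 3.099, -0.001]
wrist_force: [-0.8, 0.2, 7.1]
opening: 0.571
```

```bash
python3 - <<'E'
from h import *
plan((434,-136.3,140,161.3),(603.1,-15.8,140,183.8),(603.1,-15.8,85,183.8))
E
```

```text
t 26.93 tcp [ 432.4 -136.2    0.5] yaw 161.5 open 48.6 F [-0.8  0.2  7.1]
[ -0.18   0.04 -13.95] [-0.   0.1  0.2] rows 2.2
[-12.4   16.82 -13.94] [ -0.    0.1 -22.3] rows 3.3
[-12.39  16.82  -8.44] [ -0.    0.1 -22.3] rows 0.9
```

Request:
apply_moves:
  steps: "0 0 -2 0 0 0 0; 0 0 -6 0 0 0 0; 0 0 -11 0 0 0 0; -1.5 2 -13.5 0 0 -4 0; -4.5 6 -14 0 0 -9 0; -7.5 10 -14 0 0 -14 0; -10 13.5 -14 0 0 -19 0; -12.3 16.8 -12 0 0 -22.3 0; -12.3 16.8 -9 0 0 -22.3 0; -12.3 16.8 -8.5 0 0 -22.3 0; -12.3 16.8 -8.5 0 0 -22.3 0; -12.3 16.8 -8.5 0 0 -22.3 0"

```text
time: 28.42
tcp_pos: [0.6021, -0.016, 0.0858]
ee_rot: [-0.104, 3.138, -0.001]
wrist_force: [-0.0, 0.7, 0.1]
opening: 0.569
```

```bash
python3 - <<'E'
from h import *
plan((602.2,-15.8,64,183.8))
s=snap('side'); im=s['color']; c=proj(s,[.604,-.015,.06])[0].astype(int);k=40
cv2.imwrite('pics/g10.png',cv2.resize(im[c[1]-k:c[1]+k,c[0]-k:c[0]+k],(480,480),interpolation=cv2.INTER_CUBIC))
E
```

```text
t 28.43 tcp [602.1 -16.   85.8] yaw -176.2 open 48.4 F [-0.   0.7  0.1]
[-0.01  0.02  2.18] [-0.   0.1 -0. ] rows 0.3
```

View pics/g10.png

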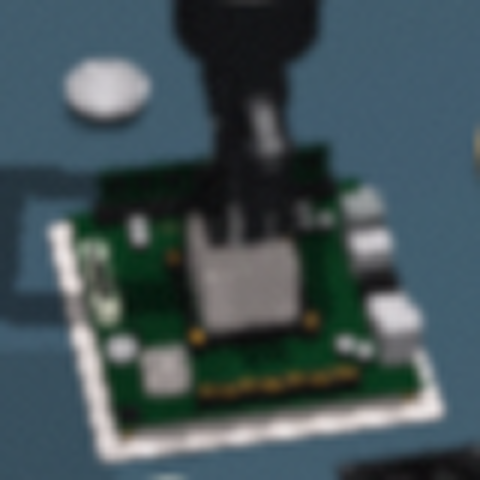

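The fan is held just above the sink. I set it down gently, release and retreat.

Request:
apply_moves:
  steps: "0 0 1 0 0 0 0; 0 0 1.8 0 0 0 0; 0 0 2.15 0 0 0 0; 0 0 2.15 0 0 0 0; 0 0 2.15 0 0 0 0; 0 0 2.15 0 0 0 0.3; 0 0 2.15 0 0 0 0.4; 0 0 0 0 0 0 0.5; 0 0 -5 0 0 0 0.5; 0 0 -10 0 0 0 0.5; 8 -5 -12 0 0 0 0.5; 14 -12 -12 0 0 0 0.5"

```text
time: 29.98
tcp_pos: [0.5105, -0.0984, 0.2023]
ee_rot: [-0.109, 3.137, -0.002]
wrist_force: [0.4, -2.1, 0.7]
opening: 0.752
```

Request:
apply_moves:
  steps: "5 -8 0 0 0 0 0.5; 5 -16 0 0 0 0 0.5; 5 -16 0 0 0 0 0.5; 5 -16 0 0 0 0 0.5; 5 -16 0 0 0 0 0.5"

```text
time: 30.6
tcp_pos: [0.4713, -0.2605, 0.2006]
ee_rot: [0.104, -3.139, -0.002]
wrist_force: [0.6, 0.8, -0.5]
opening: 0.754
```

```bash
python3 - <<'E'
from h import *
plan()
for n in('top','side'):
    s=snap(n); im=s['color']; W=cloud(s)
    def crop(P,k=28):
        c=proj(s,P)[0].astype(int); return cv2.resize(im[c[1]-k:c[1]+k,c[0]-k:c[0]+k],(380,280),interpolation=cv2.INTER_CUBIC)
    globals()[n]=np.hstack([crop([.604,-.015,.05]),crop([.486,.321,.01],36)])
    w=W.reshape(-1,3)*1000
    d=w-[603.1,-16,0]; m=(abs(d[:,0])<36)&(abs(d[:,1])<36)&(w[:,2]>68)
    print(n,'fan',m.sum(),np.percentile(w[m,2],[50,95]).round(1),cv2.minAreaRect(w[m][:,:2].astype(np.float32)))
    b=np.radians(14); X=np.array([np.cos(b),np.sin(b)]);Y=np.array([-X[1],X[0]]); D=w[:,:2]-[485.3,321]; q=np.c_[D@X,D@Y,w[:,2]]
    m=(q[:,2]>11)&(abs(q[:,1])<21)&(abs(q[:,0])<64); r=cv2.minAreaRect(q[m,:2].astype(np.float32))
    print('drive in sled',m.sum(),r,np.percentile(q[m],[1,99],axis=0).round(1).tolist(),[np.median(q[m&(abs(q[:,0]-c)<14),2]).round(1) for c in(-45,-15,15,45)])
    m=(abs(w[:,0]-678)<55)&(abs(w[:,1]+185)<55)&(w[:,2]>12); print('bigfan',cv2.minAreaRect(w[m][:,:2].astype(np.float32)))
cv2.imwrite('pics/g11.png',np.vstack([top,side]))
E
```

```text
t 30.6 tcp [ 471.3 -260.5  200.6] yaw -176.2 open 64.1 F [ 0.6  0.8 -0.5]
top fan 313 [74.9 78.9] ((602.307373046875, -16.245471954345703), (51.0534553527832, 49.84333801269531), 3.2999823093414307)
drive in sled 469 ((-4.902130126953125, -1.3148326873779297), (118.17634582519531, 36.20453643798828), 0.24723085761070251) [[-63.4, -18.6, 11.1], [45.9, 16.2, 20.4]] [np.float64(14.6), np.float64(15.3), np.float64(15.2), np.float64(14.6)]
bigfan ((678.1555786132812, -185.16830444335938), (81.19850158691406, 80.3346176147461), 4.7228498458862305)
side fan 191 [75.  81.8] ((599.9044189453125, -15.679817199707031), (52.64442443847656, 59.585960388183594), 7.106648921966553)
drive in sled 26 ((-56.074031829833984, 0.15302467346191406), (40.51932907104492, 15.153484344482422), 89.51615905761719) [[-63.7, -19.8, 12.0], [-48.7, 19.1, 25.3]] [np.float64(17.8), np.float64(nan), np.float64(nan), np.float64(nan)]
bigfan ((675.6998291015625, -186.114013671875), (82.6347885131836, 86.10460662841797), 4.511874675750732)
  return _methods._mean(a, axis=axis, dtype=dtype,
  ret = ret.dtype.type(ret / rcount)
```

View pics/g11.png

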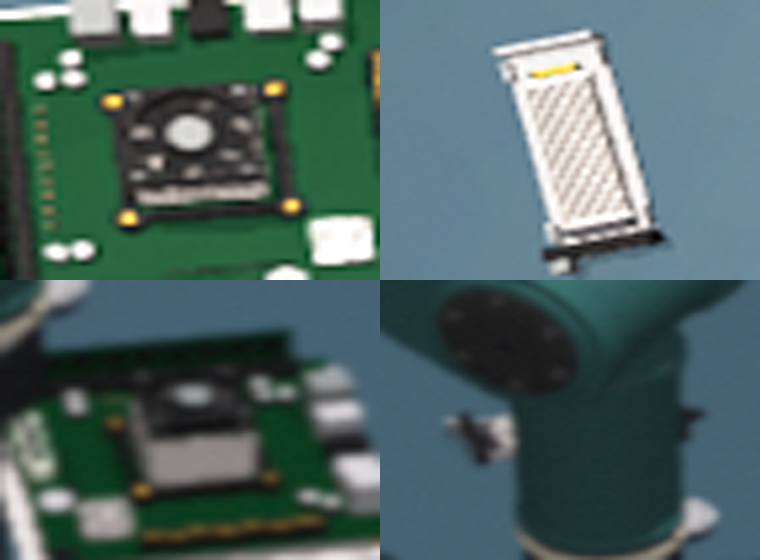

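The cooler looks right: the bright strip in front of the fan is the sink's side. The drive is in the sled, possibly a few mm towards the bezel, so I check that before handing in.

```bash
python3 - <<'E'
from h import *
s=snap('top'); W=cloud(s); w=W.reshape(-1,3)*1000; im=s['color'].reshape(-1,3).astype(int)
b=np.radians(14); X=np.array([np.cos(b),np.sin(b)]);Y=np.array([-X[1],X[0]]); D=w[:,:2]-[485.3,321]; q=np.c_[D@X,D@Y,w[:,2]]
for x in range(-80,80,4):
    m=(abs(q[:,0]-x)<2)&(abs(q[:,1])<11); print(x,m.sum(),np.median(q[m,2]).round(1),im[m].mean(0).round().astype(int))
E
```

```text
-80 15 -0.3 [126 113  88]
-76 16 19.4 [70 66 61]
-72 14 21.4 [45 45 47]
-68 5 17.3 [81 81 84]
-64 17 8.1 [152 152 158]
-60 12 16.6 [104  99 103]
-56 9 10.6 [210 213 219]
-52 15 15.7 [241 245 249]
-48 11 14.4 [205 213 222]
-44 13 13.3 [208 216 225]
-40 12 14.6 [210 217 226]
-36 12 14.5 [212 219 228]
-32 12 14.0 [207 215 224]
-28 14 15.4 [208 215 224]
-24 12 13.8 [212 219 228]
-20 10 12.9 [214 221 229]
-16 15 16.1 [209 216 225]
-12 11 14.7 [214 220 229]
-8 12 14.3 [207 214 223]
-4 10 14.9 [211 218 226]
0 14 13.6 [212 219 227]
4 12 14.8 [212 218 226]
8 12 14.9 [204 211 221]
12 10 15.5 [209 216 225]
16 12 13.7 [208 216 225]
20 15 14.8 [207 214 224]
24 13 16.7 [207 213 223]
28 12 15.4 [205 212 222]
32 11 15.5 [203 209 219]
36 13 12.7 [205 211 221]
40 12 15.6 [205 212 222]
44 8 13.8 [230 234 241]
48 12 10.0 [249 248 249]
52 13 9.2 [117 218 239]
56 5 3.4 [137 242 255]
60 11 1.7 [219 242 250]
64 12 1.0 [245 245 247]
68 19 2.0 [204 206 210]
72 12 14.5 [208 211 215]
76 3 -0.1 [237 237 238]
```

```bash
python3 - <<'E'
from h import *
print(arm.finish_job()); plan()
E
```

```text
the job is handed in; nothing more can be done
None
the job is handed in; nothing more can be done
```

I did every step in order and handed the job in at about 31 s of the 122 s allowed; it gives no verdict. The bar was raised to about 1.1 rad and the drive slid out 60 mm flat on the bed before being lifted and laid fins up in the sled. Then the frame, heat sink and small fan were built over the processor.

My last checks, from the top camera:

| Part | Last measured | Limit |
|---|---|---|
| Frame to processor | about 1 mm off centre, 1–2° off square | 8 mm, 0.25 rad |
| Sink to processor | about 1.5 mm off, inside the frame | 10 mm |
| Small fan to sink | about 1 mm off, edges in line | 10 mm, 0.25 rad |
| Drive to sled centre | about 3 mm towards the bezel, level to the depth noise, angle under 1° | 10 mm, 0.15 rad |
| Large fan | not moved | 20 mm |

- **Heights:** depth readings were noisy and ran about 1–3 mm low throughout, so heights are only confirmed to that level.
- **Side camera:** it put the fan about 3 mm off the top view, because it also saw the sides of the stack. At the end the arm hid the sled from it, so the drive rests on the top view alone.

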